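Gauge the gap of a tile press

TASK

I am setting up the blue tile press for our plaster tiles and need its gap gauged: take the wedge-shaped feeler blade with the yellow handle out of its wooden stand and slide it, upright and tip down, between the middle of the two steel plates until you feel it drag snugly on both, without forcing the plates apart. Finish while holding it still at that depth in the gripper, so that I can lock the press, and leave the blue-handled scraper and everything else on the table where it is.

Things in the scene. Friction and masses are not known exactly. Their poses are not given: they have to be found in the camera images.
- gauge: Feeler blade, 0.14 kg, upright in a slot of the stand. Origin: centre of the handle's underside; z up, y along the blade's thickness. Dark collar 40 (x) x 18 (y) mm to z 8 mm, then yellow grip 34 x 18 mm to z 48 mm: grasp from above across the 18 mm (y). Below hangs the steel blade, 22 mm wide, 90 long, a slim symmetric wedge: 2 mm thick at the tip, +0.07 mm per mm, 8.3 mm at the handle.
- gauge_tip (a point): The middle of the blade's lower end, 90 mm below the gauge's origin.
- stand: Fixed pale wooden stand, 160 (x) x 70 (y) x 100 mm high. Two through slots in its top at x = -38 and +38 mm, 28 (x) x 13 (y) mm; one holds the yellow gauge, the other the blue scraper (varies). The handles' undersides rest on its top; the gauge's tip is 10 mm above the table. Origin: centre of its underside.
- press: Fixed blue tile press: base 150 (x) x 240 (y) mm, side columns 105 mm high at its y ends, black wheel at -y. In the middle two upright steel plates face each other along y and rise above all else. They ride together on a head that slides easily along y (12 mm either way, 0.12 N/mm), so they centre themselves on the blade. Origin: centre of its underside.
- plate_a: Steel plate on the +y side of the gap, 60 mm long (x), 80 tall, 8 thick. Origin: on its flat face (looking to -y), middle of its length, at the face's upper edge, 125 mm above the table; axes as the press. Above that edge a lead-in flares outward at 25 degrees, 12 mm tall (top at 137 mm). Below the plates it is open down to the base (20 mm).
- plate_b (a point): Point on the steel plate B on the -y side, mirror image of plate A: on its face, as A's origin. The free gap between the faces is 3.2 to 5.2 mm, different each time; the blade goes midway between the two points, its y along the press's y. It first touches both plates with its tip 17 to 46 mm below them.
- sprung_plate (a joint): How far the blade has pushed plate B back on its spring, m: 0 when free, stop at 7 mm, 5 N per mm. It grows 0.07 mm per mm of depth after the first touch. Snug is about 0.4 to 2.6 mm (2 to 13 N on each face, a drag of roughly 2 to 11 N up on the tool while sliding); over 3.5 mm is forced.
- scraper: Loose blue-handled scraper in the other slot of the stand, same handle, thick 11 mm blade; leave it.
- pink_jar: Loose pink open jar, 76 mm wide, 100 mm high. Origin: centre of underside.
- white_jar: Loose white open jar, 76 mm wide, 100 mm high. Origin: centre of underside.
- jar_lid: Loose pink jar lid, 68 mm disc, 12 mm thick. Origin: centre of underside.
- white_bottle: Loose white bottle, 68 mm wide, 200 mm high. Origin: centre of underside.
- brush: Loose paint brush lying on the table.
- sanding_pad: Loose yellow sanding pad 70 x 90 x 12 mm. Origin: centre of underside.
Mind the look-alikes: they are no part of the job. What is shaped like the gauge but green, orange or turquoise is not meant.

How it is judged:
On the way, in this order (a step that is already met when the one before it is completed fails the run):
1. the gauge is gripped and drawn clear of its stand (height (world z) of gauge_tip above 0.11 m and contact force between the fingers and gauge above 2 N), for 0.1 s.
2. held in the gripper, the blade's tip has entered between the middle of the plates (z of gauge_tip in the frame of plate_a between -0.09 and -0.006 m and x of gauge_tip in the frame of plate_a between -0.02 and 0.02 m and y of gauge_tip in the frame of plate_a between -0.012 and 0.002 m and contact force between the fingers and gauge above 2 N), for 0.05 s.
At the end, for the whole second after the job is handed in: Still gripped and at rest, the upright gauge (tilt under 7 degrees, square to the plates within 9 degrees, within 20 mm of their middle) is over 12 mm down between the plates, touching both: plate B pushed back 0.4 to 2.6 mm, the plates' head within 6 mm of its rest (value of joint sprung_plate between 0.0004 and 0.0026 m and contact force between gauge and plate_a above 1 N and y of plate_a in the frame of press between -0.0044 and 0.0076 m and contact force between the fingers and gauge above 2 N and z of gauge_tip in the frame of plate_a below -0.012 m and x of gauge_tip in the frame of plate_a between -0.02 and 0.02 m and y of gauge_tip in the frame of plate_a between -0.012 and 0.002 m and angle between gauge's own z axis and vertical below 0.12 rad and angle between the y axis of gauge and the y axis of press, either way round below 0.15 rad and linear speed of gauge below 0.01 m/s); the arm keeps its last pose, push and grip.
It fails at once if the plates were forced apart (plate B pushed back over 3.5 mm) (value of joint sprung_plate above 0.0035 m).
It fails at once if the scraper or another loose thing on the table was moved more than 20 mm (distance of any of scraper, pink_jar, white_jar, jar_lid, white_bottle, brush, sanding_pad from where it was at the start of the episode above 0.02 m).
It also fails if it takes over 38 s, if anything falls off the work surface, if the arm or the gripper's body presses on something with over 40 N, if the wrist force passes 120 N, or if a joint passes its speed limit or range.

ROBOT

A 6-joint arm with a two-finger parallel gripper is mounted at the origin on the work surface. World frame = base frame: x ahead of the robot, y to its left, z up, the work surface at z = 0. Lengths are in m, angles in rad, forces in N, time in s.
With the tool pointing down it reaches from about 0.325 to 0.85 m from the base axis. Payload 4.4 kg.
Tool frame: the origin (TCP) lies between the finger pads; the fingertips stand 14 mm ahead of it and the grasp point (between the pads) lies 5 mm behind it (env.tips_ahead is the distance from the TCP to the fingertips, in m); z points along the fingers, y is the line along which they close (so a half turn about z gives the same grasp; the last joint's range is limited). The gripper opens to 94 mm and grips with 3 to 60 N. Pads are 16 mm wide; open, the fingers measure 119 mm over their backs; the gripper's body (75 mm by 177 mm) begins 78 mm behind the grasp point.
Start: joints at [-1.401, 0.207, 1.542, -0, 1.393, -0.15], TCP at [0.181, -0.546, 0.219] pointing down, gripper open.
Joint ranges: [-2.73, 2.73], [-0.86, 2.22], [0.23, 2.46], [-1.11, 4.25], [0.08, 2.63], [-2.82, 2.82]. Speed limits (rad/s): [2.79, 2.79, 3.14, 3.14, 3.14, 3.14].

INTERFACE

Orientations are given as a unit quaternion [w, x, y, z].
In Python, from rig import status, capture, calibration, workorder, env gives the robot as it stands.
- The arm moves only by the tool servo_tool, never from a script. Its argument "deltas" is a list of rows, each a list of 3 entries, a list of its own where there are three numbers: the turn, a rotation vector about the tool's x, y, z in degrees, then the shift along the tool's x, y, z in units of 30 mm (1.0 is 30 mm), then the finger opening in mm, from 0 to 94. A call has 1 to 5 rows; each row is the pose to reach, as a shift and turn from the pose commanded when the call began, along the tool's axes at that moment; what a row does not reach only later rows make up. A row lasts 1/12 s, in which the tool goes at most 41.7 mm and 7.16 degrees, less where a joint would pass 70% of its speed; a pose out of reach is approached as far as the arm can. A call with a gripper value outside its range is refused whole. The fingers move at their own pace and stop on an object; "newtons" is the grip in N (left out, the last holds). Time passes only in rows, so rows that repeat a pose let the fingers close. It gives the time, the measured TCP pose, the force, the opening and the grip force at its end, in the units of the state.
- status.get_obs(): the state, without advancing time (a new reading comes with each control period).
- capture(name): name is "scene" or "side" or "wrist"; returns the picture (384x512x3 uint8, red, green, blue); there is no depth.
- calibration(name): a dict with "K" (3x3 intrinsics, pixels), "xyz" and "orientation" of the camera in the world; the wrist camera has in their place "mount" (4x4, takes a point from camera to tool coordinates, whose origin is the TCP and whose axes are the flange's). Camera axes: x right, y down, z forward; pixel columns grow to the right and rows downward; lengths in m; the calibration is good to about 2 mm. A picture is of the moment at which its call begins: read the wrist's pose just before it. calibration takes no time and is no camera call.
- workorder.close_job(): hands the job in; it is judged then, once.
The state is a dict: "time_s": time; "qpos": joint angles; "joint_vel": joint speeds; "tau": joint torques, N m; "eef_pos": TCP position; "tool_rot": TCP orientation; "wrist_force": force on the tool from outside, world axes, zero at the start; "ft_torque": the same for the moment, N m; "opening": finger opening in m; "finger_force": force on a finger pad.
Only numpy, scipy, OpenCV 4.12 (cv2) and the standard library are available. Lean on these libraries where they do the work, as an engineer would, in place of code of your own. Each camera call takes 0.05 s, during which the arm holds its last target. There are 200 camera calls.

## Working session

There is one attempt and no reset: what is moved stays moved. The work goes in short steps, Python scripts to look and compute and a tool call to move; the robot and the scene stay as the last step left them, time stands still between calls to the robot, and variables do not carry over. Pictures are saved under pics/ and viewed, at most 10 in all, crops included, and the job is handed in when it is done.

Besides the shell and the picture viewer there is one more tool, called after ">>>" as name(argument=value, ...), one argument or row to a line, values as JSON. servo_tool: Moves the arm, as the interface text tells. Its arguments: {"type":"object","properties":{"deltas":{"type":"array"},"newtons":{"type":"number"}},"required":["deltas"]}

```bash
mkdir -p pics; cat > h.py <<'E'
import numpy as np, cv2
from scipy.spatial.transform import Rotation as R
from rig import status, capture, calibration, workorder, env
def q2R(q): return R.from_quat([q[1],q[2],q[3],q[0]]).as_matrix()
def cam(n,obs=None):
    c=calibration(n); K=np.array(c["K"])
    if n=="wrist":
        o=obs or status.get_obs(); M=np.array(c["mount"]); Rt=q2R(o["tool_rot"])
        return K,Rt@M[:3,:3],Rt@M[:3,3]+np.array(o["eef_pos"])
    return K,q2R(c["orientation"]),np.array(c["xyz"])
def ray(cm,u,v):
    K,Rc,p=cm; d=Rc@np.linalg.inv(K)@np.array([u,v,1.]); return p,d/np.linalg.norm(d)
def onz(cm,u,v,z):
    p,d=ray(cm,u,v); return p+d*(z-p[2])/d[2]
def proj(cm,X):
    K,Rc,p=cm; x=K@(Rc.T@(np.asarray(X)-p)); return x[:2]/x[2]
E
python3 - <<'E'
from h import *
for n in ("scene","side"):
    im=capture(n); np.save(n,im); print(n,cam(n))
a,b=np.load("scene.npy"),np.load("side.npy")
o=np.hstack([a,b])[:,:,::-1]
cv2.imwrite("pics/a.png",cv2.resize(a[:,:,::-1],(800,600)));cv2.imwrite("pics/b.png",cv2.resize(b[:,:,::-1],(800,600)))
print(status.get_obs(),env.tips_ahead)
E
```

```text
scene (array([[450.31601959,   0.        , 254.68790702],
       [  0.        , 450.31601959, 186.6287204 ],
       [  0.        ,   0.        ,   1.        ]]), array([[-0.58728826,  0.61154019, -0.53019911],
       [ 0.8093333 ,  0.45058473, -0.37676651],
       [ 0.00849176, -0.65037835, -0.75956296]]), array([1.33901431, 0.56393371, 1.24714692]))
side (array([[382.36159148,   0.        , 255.72578418],
       [  0.        , 382.36159148, 194.10853044],
       [  0.        ,   0.        ,   1.        ]]), array([[-0.99673022, -0.05862646,  0.05560398],
       [-0.08076809,  0.70313669, -0.70645262],
       [ 0.00231962, -0.70863371, -0.70557274]]), array([0.46857689, 0.81199108, 0.91937553]))
{'time_s': 0.1, 'qpos': array([-1.40150436e+00,  2.07379308e-01,  1.54276445e+00,  3.80382407e-05,
        1.39352533e+00, -1.50505023e-01]), 'joint_vel': array([ 0.00050818, -0.00159436, -0.00331035, -0.0007802 ,  0.00056722,
       -0.00049184]), 'tau': array([-1.15282082e-04, -3.71863854e+01, -2.82293665e+01,  6.99965190e-02,
        3.11120006e-02, -5.28494547e-05]), 'eef_pos': array([ 0.18064569, -0.54515973,  0.21840375]), 'tool_rot': array([-1.03835054e-03,  9.87243455e-01,  1.59214582e-01,  8.96439326e-06]), 'wrist_force': array([ 0.62255756, -0.06456147,  0.11237624]), 'ft_torque': array([0.00050373, 0.03771051, 0.00853932]), 'finger_force': 0.0, 'opening': 0.09386987525667913} 0.014
```

View pics/a.png

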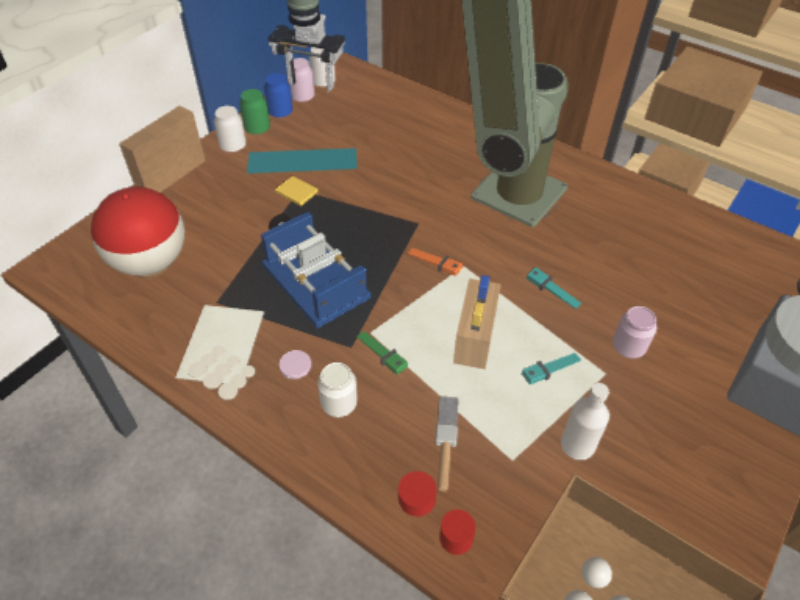

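View pics/b.png

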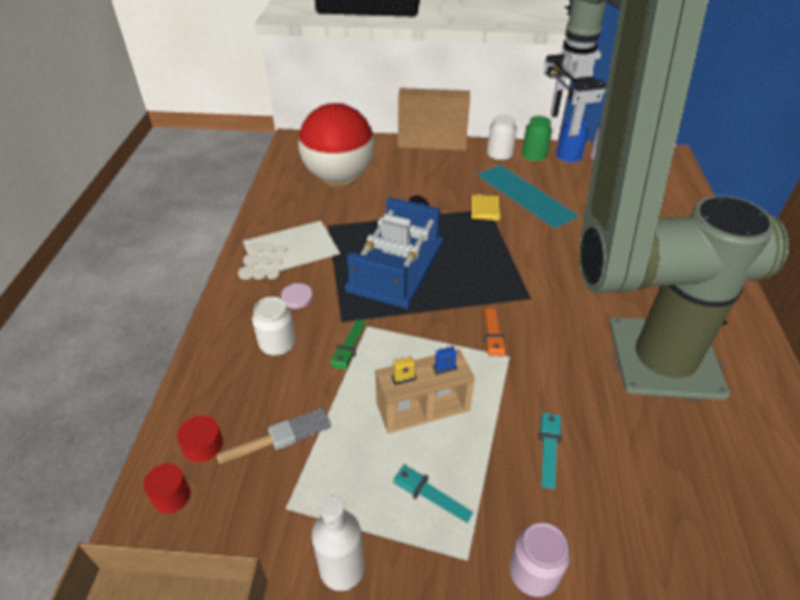

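Scene (800-px view): the gauge's yellow grip is at (478,315) in the wooden stand with the blue scraper beside it at (484,287). The press is at (315,265). In the side view the yellow grip is at (403,370), the blue grip at (446,358) and the press at (395,245). The other yellow object, at (297,190), is the flat sanding pad. Green (383,352), orange (436,261) and turquoise (554,287)/(551,368) are the decoys lying on the table. Only the upright yellow grip in the stand fits the description.

```bash
cat >> h.py <<'E'
def blobs(im,lo,hi,amin=15):
    h=cv2.cvtColor(im,cv2.COLOR_RGB2HSV); m=cv2.inRange(h,np.array(lo),np.array(hi))
    n,l,s,c=cv2.connectedComponentsWithStats(m)
    return [(s[i,4],*c[i].round(1),*s[i,:4]) for i in range(1,n) if s[i,4]>=amin]
def tri(rs):
    A=np.zeros((3,3));b=np.zeros(3)
    for p,d in rs:
        P=np.eye(3)-np.outer(d,d);A+=P;b+=P@p
    X=np.linalg.solve(A,b); return X,[np.linalg.norm((np.eye(3)-np.outer(d,d))@(X-p)) for p,d in rs]
E
python3 - <<'E'
from h import *
for n in("scene","side"):
    im=np.load(n+".npy")
    print(n,"yellow",blobs(im,(22,150,100),(32,255,255)))
    print("blue",blobs(im,(108,130,50),(125,255,255)))
a,b=np.load("scene.npy"),np.load("side.npy")
c1=cv2.resize(a[160:250,270:350,::-1],(400,450),interpolation=cv2.INTER_CUBIC)
c2=cv2.resize(b[210:300,220:300,::-1],(400,450),interpolation=cv2.INTER_CUBIC)
cv2.imwrite("pics/c.png",np.hstack([c1,c2]))
E
```

```text
scene yellow [(np.int32(252), np.float64(189.3), np.float64(121.4), np.int32(177), np.int32(113), np.int32(26), np.int32(18))]
blue [(np.int32(3302), np.float64(155.9), np.float64(31.3), np.int32(119), np.int32(0), np.int32(68), np.int32(75)), (np.int32(793), np.float64(221.9), np.float64(14.8), np.int32(204), np.int32(0), np.int32(31), np.int32(39)), (np.int32(15), np.float64(193.9), np.float64(30.9), np.int32(188), np.int32(30), np.int32(11), np.int32(3)), (np.int32(18), np.float64(191.2), np.float64(35.4), np.int32(188), np.int32(34), np.int32(9), np.int32(3)), (np.int32(950), np.float64(490.7), np.float64(132.4), np.int32(466), np.int32(115), np.int32(46), np.int32(36)), (np.int32(1683), np.float64(202.2), np.float64(176.2), np.int32(169), np.int32(136), np.int32(68), np.int32(74)), (np.int32(60), np.float64(309.2), np.float64(183.3), np.int32(307), np.int32(177), np.int32(6), np.int32(14))]
side yellow [(np.int32(270), np.float64(310.3), np.float64(132.5), np.int32(302), np.int32(125), np.int32(18), np.int32(16)), (np.int32(151), np.float64(258.0), np.float64(236.0), np.int32(252), np.int32(229), np.int32(13), np.int32(15))]
blue [(np.int32(6351), np.float64(477.7), np.float64(64.6), np.int32(433), np.int32(0), np.int32(79), np.int32(138)), (np.int32(326), np.float64(387.5), np.float64(26.6), np.int32(380), np.int32(2), np.int32(16), np.int32(51)), (np.int32(529), np.float64(369.5), np.float64(84.9), np.int32(357), np.int32(64), np.int32(29), np.int32(39)), (np.int32(1443), np.float64(252.4), np.float64(167.3), np.int32(221), np.int32(127), np.int32(62), np.int32(71)), (np.int32(149), np.float64(284.7), np.float64(229.6), np.int32(279), np.int32(222), np.int32(13), np.int32(16))]
```

View pics/c.png

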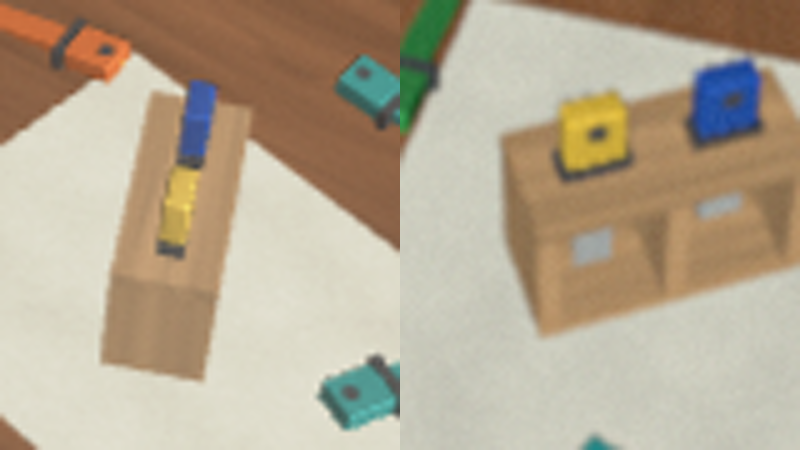

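The crop confirms it: the yellow grip (dark collar, thin steel blade visible through the stand's front opening) stands in the slot nearer the camera, and the blue scraper is in the other slot.

```bash
python3 - <<'E'
from h import *
s=cam("side");c=cam("scene")
print("gauge top", onz(s,258.4,230,.148), onz(c,270+180/5,160+170/5,.148))
print("gauge ctr tri", tri([ray(s,258,236),ray(c,305.5,201.5)]))
print("scraper top", onz(s,285,223.6,.148), onz(c,270+203/5,160+86/5,.148))
# stand side top edge corners (scene): near-left, near-right ; far
for u,v in((152,93),(252,106),(217,293),(110,272)): print("stand",onz(c,270+u/5,160+v/5,.1).round(4))
print("press", onz(s,253,150,.13), onz(c,203,162,.13))
print(calibration("wrist"))
a,b=np.load("scene.npy"),np.load("side.npy")
c1=cv2.resize(a[130:215,160:245,::-1],(400,400),interpolation=cv2.INTER_CUBIC)
c2=cv2.resize(b[120:205,210:295,::-1],(400,400),interpolation=cv2.INTER_CUBIC)
cv2.imwrite("pics/d.png",np.hstack([c1,c2]))
E
```

```text
gauge top [0.51166761 0.17155579 0.148     ] [0.50011211 0.16789371 0.148     ]
gauge ctr tri (array([0.51230646, 0.17574135, 0.12815282]), [np.float64(8.804209719405026e-05), np.float64(8.804209719410126e-05)])
scraper top [0.44297189 0.14377829 0.148     ] [0.43017101 0.1423418  0.148     ]
stand [0.4166 0.0992 0.1   ]
stand [0.3863 0.1602 0.1   ]
stand [0.5359 0.2228 0.1   ]
stand [0.562  0.1592 0.1   ]
press [ 0.55648354 -0.18382131  0.13      ] [ 0.57433379 -0.19777369  0.13      ]
{'K': array([[339.14057872,   0.        , 248.94125774],
       [  0.        , 339.14057872, 190.12417401],
       [  0.        ,   0.        ,   1.        ]]), 'mount': array([[-6.04067725e-04, -9.74059172e-01, -2.26292651e-01,
         6.52994676e-02],
       [ 9.99998886e-01, -2.79456716e-04, -1.46650664e-03,
         1.26292670e-04],
       [ 1.36522524e-03, -2.26293285e-01,  9.74058256e-01,
        -1.65749634e-01],
       [ 0.00000000e+00,  0.00000000e+00,  0.00000000e+00,
         1.00000000e+00]])}
```

View pics/d.png

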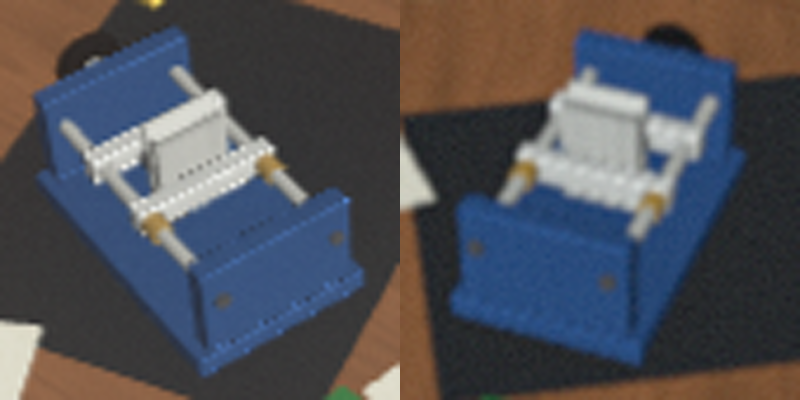

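Plates' position and press axes are visible: in the scene crop (left), the near column's top edge runs (193,268)–(345,192) and the far one's (38,95)–(185,32). The plates' top is around (185,110), and the wheel marks the −y end at (85,55).

```bash
cat >> h.py <<'E'
def plan(X,yaw):
    "tool-frame shift (30 mm units) and turn to bring TCP to X, pointing down, tool x at yaw deg"
    o=status.get_obs(); Rt=q2R(o["tool_rot"])
    y=np.radians(yaw); T=np.array([[np.cos(y),np.sin(y),0],[np.sin(y),-np.cos(y),0],[0,0,-1]])
    print("t",o["time_s"],"pos",np.round(o["eef_pos"],4),"yaw",np.degrees(np.arctan2(Rt[1,0],Rt[0,0])).round(2))
    print("turn",np.degrees(R.from_matrix(Rt.T@T).as_rotvec()).round(2),"shift",(Rt.T@(np.array(X)-o["eef_pos"])/.03).round(3))
E
python3 - <<'E'
from h import *
s=cam("side");c=cam("scene"); k=85/400
S=lambda u,v,z: onz(s,210+(u-400)*k,120+v*k,z)
C=lambda u,v,z: onz(c,160+u*k,130+v*k,z)
for n,q in(("C",[C(193,268,.105),C(345,192,.105),C(38,95,.105),C(185,32,.105)]),("S",[S(460,200,.105),S(637,238,.105),S(578,33,.105),S(735,65,.105)])):
    q=np.array(q); print(n,q.round(4).tolist(),np.mean(q,0).round(4))
    for a,b in((0,1),(2,3),(0,2),(1,3)): d=q[b]-q[a]; print(np.degrees(np.arctan2(d[1],d[0])).round(1),np.linalg.norm(d).round(3))
plan([.5,-.2,.36],18.3)
E
```

```text
C [[0.649, -0.1458, 0.105], [0.5274, -0.1039, 0.105], [0.5867, -0.3531, 0.105], [0.4672, -0.3087, 0.105]] [ 0.5576 -0.2279  0.105 ]
161.0 0.129
159.6 0.127
-106.7 0.216
-106.4 0.213
S [[0.6528, -0.1413, 0.105], [0.5266, -0.1116, 0.105], [0.5897, -0.3483, 0.105], [0.4665, -0.3166, 0.105]] [ 0.5589 -0.2295  0.105 ]
166.8 0.13
165.6 0.127
-106.9 0.216
-106.3 0.214
t 0.1 pos [ 0.1806 -0.5452  0.2184] yaw 18.32
turn [-0.12 -0.02  0.02] shift [13.724 -7.585 -4.7  ]
```

```bash
python3 - <<'E'
from h import *
plan([.56,-.225,.33],-16.6)
E
```

```text
t 0.1 pos [ 0.1806 -0.5452  0.2184] yaw 18.32
turn [-1.200e-01  2.000e-02  3.492e+01] shift [15.36  -6.163 -3.702]
```

>>> servo_tool(
  deltas=[
    [[0,0,7],[1.2,-0.5,-0.6],94],
    [[0,0,14],[2.4,-0.95,-1.2],94],
    [[0,0,21],[3.6,-1.45,-1.8],94],
    [[0,0,28],[4.8,-1.9,-2.4],94],
    [[0,0,34.9],[6,-2.4,-3],94],
  ],
)

```text
time_s: 0.52
eef_pos: [0.3223, -0.4261, 0.305]
tool_rot: [-0.0, 0.99, -0.143, -0.0]
wrist_force: [0.6, -0.8, 0.9]
opening: 0.0943
finger_force: 0.0
```

```bash
python3 - <<'E'
from h import *
plan([.56,-.225,.33],-16.6)
E
```

```text
t 0.5167 pos [ 0.3223 -0.4261  0.305 ] yaw -16.44
turn [-0.04  0.03  0.16] shift [ 5.703 -8.672 -0.828]
```

>>> servo_tool(
  deltas=[
    [[0,0,0],[0.7,-1.1,-0.1],94],
    [[0,0,0],[1.4,-2.15,-0.2],94],
    [[0,0,0],[2.1,-3.2,-0.3],94],
    [[0,0,0],[2.8,-4.3,-0.4],94],
    [[0,0,0],[3.5,-5.3,-0.5],94],
  ],
)

```text
time_s: 0.93
eef_pos: [0.4673, -0.3019, 0.3195]
tool_rot: [-0.0, 0.99, -0.14, -0.0]
wrist_force: [0.1, -0.1, -0.3]
opening: 0.0938
finger_force: 0.0
```

>>> servo_tool(
  deltas=[
    [[0,0,0],[0.7,-1.1,-0.1],94],
    [[0,0,0],[1.4,-2.2,-0.2],94],
    [[0,0,0],[2.1,-3.2,-0.3],94],
    [[0,0,0],[2.1,-3.2,-0.3],94],
    [[0,0,0],[2.1,-3.2,-0.3],94],
  ],
)

```text
time_s: 1.35
eef_pos: [0.5542, -0.2275, 0.328]
tool_rot: [-0.0, 0.99, -0.138, -0.001]
wrist_force: [-1.0, 0.0, 0.0]
opening: 0.0939
finger_force: 0.0
```

```bash
python3 - <<'E'
from h import *
plan([.56,-.225,.33],-16.6)
o=status.get_obs();im=capture("wrist");np.savez("w1.npz",im=im,p=o["eef_pos"],q=o["tool_rot"])
cv2.imwrite("pics/e.png",cv2.resize(im[:,:,::-1],(800,600)))
E
```

```text
t 1.35 pos [ 0.5542 -0.2275  0.328 ] yaw -15.87
turn [0.   0.08 0.73] shift [ 0.162 -0.133 -0.068]
```

View pics/e.png

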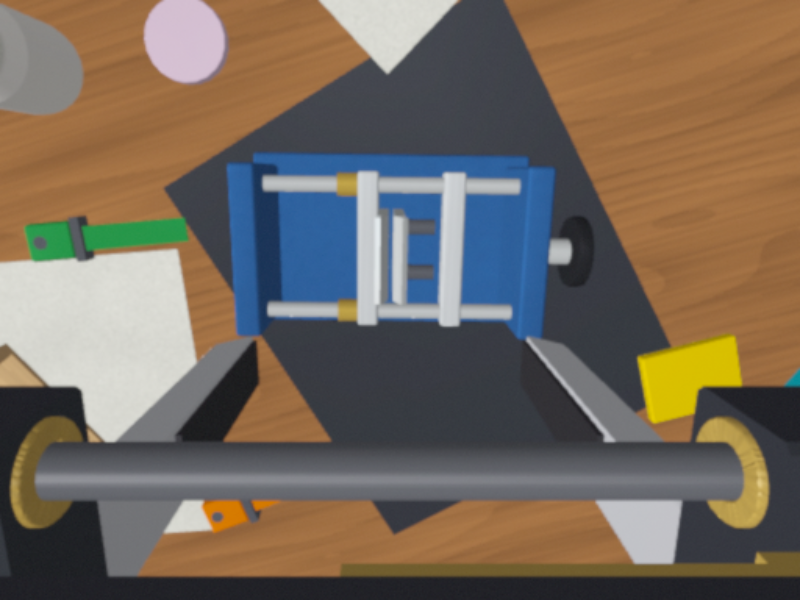

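Wrist view (800 px): the two plates stand side by side at about u=381 and u=400, v≈210–303, with the gap between them near u≈391. The wheel is on the right (570,250) and the columns are at u≈245 and 538.

```bash
python3 - <<'E'
from h import *
d=np.load("w1.npz");im=d["im"]
g=cv2.cvtColor(im,cv2.COLOR_RGB2GRAY)
for v in (140,150,160,170,180,190): print(v,g[v,232:268].tolist())
c=cv2.resize(im[125:205,220:300,::-1],(600,600),interpolation=cv2.INTER_CUBIC)
cv2.imwrite("pics/f.png",c)
E
```

```text
140 [205, 203, 203, 204, 203, 202, 201, 211, 225, 231, 228, 194, 131, 119, 119, 120, 113, 99, 101, 153, 195, 209, 210, 208, 205, 193, 171, 155, 141, 111, 81, 78, 80, 82, 80, 83]
150 [203, 202, 203, 203, 202, 200, 201, 212, 226, 233, 230, 195, 132, 120, 121, 119, 116, 102, 106, 168, 201, 210, 210, 209, 207, 191, 166, 155, 144, 113, 88, 85, 83, 85, 85, 86]
160 [202, 203, 203, 203, 202, 201, 202, 211, 226, 231, 221, 180, 128, 120, 121, 119, 109, 97, 108, 172, 203, 210, 210, 209, 206, 186, 161, 154, 141, 111, 92, 88, 89, 90, 89, 90]
170 [203, 203, 203, 203, 201, 200, 202, 212, 225, 231, 220, 179, 128, 119, 120, 119, 114, 102, 122, 180, 205, 210, 211, 208, 201, 180, 159, 153, 129, 92, 78, 75, 78, 76, 76, 76]
180 [203, 204, 203, 203, 201, 201, 203, 215, 227, 230, 219, 179, 128, 120, 119, 118, 106, 94, 120, 179, 205, 210, 210, 208, 200, 180, 158, 153, 129, 95, 89, 89, 91, 92, 90, 90]
190 [202, 204, 203, 202, 201, 201, 202, 214, 226, 227, 207, 161, 124, 120, 119, 117, 105, 91, 109, 179, 207, 211, 210, 207, 195, 171, 156, 145, 121, 95, 90, 91, 88, 89, 90, 89]
```

View pics/f.png

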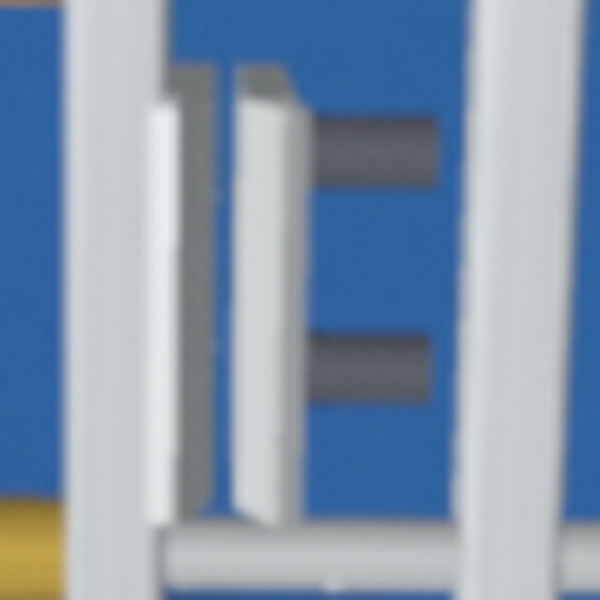

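The crop shows plate A (bright top strip 147–178, inner flare to 213) and plate B (flare from 235, top to 308). The gap is between crop u≈214 and 235, which is native column ≈249.4. The tops run from native row 138 to 195.

```bash
python3 - <<'E'
from h import *
d=np.load("w1.npz");im=d["im"];g=cv2.cvtColor(im,cv2.COLOR_RGB2GRAY).astype(float)
cm=cam("wrist",dict(eef_pos=d["p"],tool_rot=d["q"]))
def fit(c0,c1,lev,z,rows=range(143,192)):
    P=[]
    for v in rows:
        r=g[v,c0:c1]; i=np.argmax(r>lev) if r[0]<lev else np.argmax(r<lev)
        P.append((c0+i-1+(lev-r[i-1])/(r[i]-r[i-1]),v))
    P=np.array(P); W=np.array([onz(cm,u,v,z)[:2] for u,v in P]); 
    dv=np.polyfit(P[:,1],P[:,0],1); a=onz(cm,np.polyval(dv,143),143,z);b=onz(cm,np.polyval(dv,191),191,z)
    e=a-b; print(z,"edge u@166",np.polyval(dv,166).round(2),"yaw",np.degrees(np.arctan2(e[1],e[0])).round(2))
fit(247,254,150,.125); fit(240,246,170,.137)
for z,v0,v1,u in((.137,138.3,194.6,249.4),(.125,138.3,194.6,249.4)):
    print(z,onz(cm,u,v0,z).round(4),onz(cm,u,v1,z).round(4),onz(cm,u,(v0+v1)/2,z).round(4))
# blue columns: ends at z .105
K=.64
q=[onz(cm,u*K,v*K,.105) for u,v in((230,164),(553,169),(527,337),(238,334))]
q=np.array(q);print(q.round(4),q.mean(0).round(4))
for a,b in((1,0),(2,3)):
    e=q[b]-q[a];print(np.degrees(np.arctan2(e[1],e[0])))
plan([.505,.171,.30],22.4)
# refine gauge with wrist? stand visible left
E
```

```text
0.125 edge u@166 250.63 yaw -16.26
0.137 edge u@166 243.21 yaw -16.75
0.137 [ 0.5902 -0.2378  0.137 ] [ 0.532  -0.2212  0.137 ] [ 0.5617 -0.2297  0.137 ]
0.125 [ 0.5893 -0.2375  0.125 ] [ 0.5291 -0.2204  0.125 ] [ 0.5598 -0.2291  0.125 ]
[[ 0.6542 -0.1378  0.105 ]
 [ 0.5879 -0.3581  0.105 ]
 [ 0.4705 -0.3132  0.105 ]
 [ 0.5334 -0.1008  0.105 ]] [ 0.5615 -0.2275  0.105 ]
73.23549722301365
73.50470049900719
t 1.4 pos [ 0.5533 -0.2286  0.3279] yaw -15.99
turn [-2.000e-02  1.000e-01 -3.839e+01] shift [ -5.216 -12.362   0.936]
```

>>> servo_tool(
  deltas=[
    [[0,0,-4],[-0.5,-1.2,0.1],94],
    [[0,0,-8],[-1.0,-2.4,0.2],94],
    [[0,0,-12],[-1.5,-3.6,0.3],94],
    [[0,0,-16],[-2.0,-4.8,0.4],94],
    [[0,0,-20],[-2.5,-6.0,0.5],94],
  ],
)

```text
time_s: 1.82
eef_pos: [0.5297, -0.0356, 0.3133]
tool_rot: [0.0, 0.999, 0.034, -0.0]
wrist_force: [1.5, -0.4, -0.3]
opening: 0.0933
finger_force: 0.0
```

```bash
python3 - <<'E'
from h import *
plan([.505,.171,.30],22.4)
E
```

```text
t 1.8167 pos [ 0.5297 -0.0356  0.3133] yaw 3.91
turn [ 1.000e-02  5.000e-02 -1.849e+01] shift [-0.352 -6.927  0.442]
```

>>> servo_tool(
  deltas=[
    [[0,0,-4],[-0.05,-1.2,0.1],94],
    [[0,0,-8],[-0.1,-2.4,0.2],94],
    [[0,0,-12],[-0.2,-3.6,0.3],94],
    [[0,0,-16],[-0.25,-4.8,0.4],94],
    [[0,0,-18.5],[-0.3,-6.0,0.4],94],
  ],
)

```text
time_s: 2.23
eef_pos: [0.5087, 0.1432, 0.3009]
tool_rot: [0.0, 0.981, 0.194, -0.001]
wrist_force: [0.7, -0.2, 0.1]
opening: 0.0941
finger_force: 0.0
```

>>> servo_tool(
  deltas=[
    [[0,0,0],[0,-0.7,0],94],
    [[0,0,0],[0,-0.7,0],94],
    [[0,0,0],[0,-0.7,0],94],
  ],
)

```text
time_s: 2.48
eef_pos: [0.5014, 0.1621, 0.3015]
tool_rot: [0.001, 0.981, 0.194, -0.0]
wrist_force: [0.5, -0.5, -0.4]
opening: 0.0939
finger_force: 0.0
```

```bash
python3 - <<'E'
from h import *
plan([.505,.171,.30],22.4)
o=status.get_obs();im=capture("wrist");np.savez("w2.npz",im=im,p=o["eef_pos"],q=o["tool_rot"])
print("yellow",blobs(im,(20,140,90),(34,255,255)));print("blue",blobs(im,(108,130,50),(125,255,255)))
cm=cam("wrist",o);print(proj(cm,[.512,.174,.148]))
c=cv2.resize(im[60:240,120:360,::-1],(800,600),interpolation=cv2.INTER_CUBIC)
cv2.imwrite("pics/g.png",c)
E
```

```text
t 2.4833 pos [0.5014 0.1621 0.3015] yaw 22.42
turn [0.05 0.04 0.02] shift [ 0.223 -0.228  0.051]
yellow [(np.int32(726), np.float64(241.7), np.float64(163.8), np.int32(232), np.int32(145), np.int32(20), np.int32(39)), (np.int32(483), np.float64(15.6), np.float64(302.2), np.int32(7), np.int32(267), np.int32(31), np.int32(71)), (np.int32(1472), np.float64(473.5), np.float64(302.4), np.int32(446), np.int32(267), np.int32(46), np.int32(71)), (np.int32(2519), np.float64(374.6), np.float64(363.9), np.int32(218), np.int32(354), np.int32(294), np.int32(15))]
blue [(np.int32(27), np.float64(482.0), np.float64(149.3), np.int32(473), np.int32(140), np.int32(19), np.int32(19)), (np.int32(21), np.float64(453.3), np.float64(178.8), np.int32(445), np.int32(170), np.int32(18), np.int32(18)), (np.int32(27), np.float64(426.1), np.float64(215.8), np.int32(421), np.int32(206), np.int32(13), np.int32(18)), (np.int32(427), np.float64(242.8), np.float64(233.1), np.int32(234), np.int32(214), np.int32(17), np.int32(41)), (np.int32(15), np.float64(438.3), np.float64(228.1), np.int32(434), np.int32(225), np.int32(10), np.int32(7)), (np.int32(45), np.float64(474.2), np.float64(246.5), np.int32(457), np.int32(244), np.int32(33), np.int32(4))]
[241.84423936 166.29393895]
```

View pics/g.png

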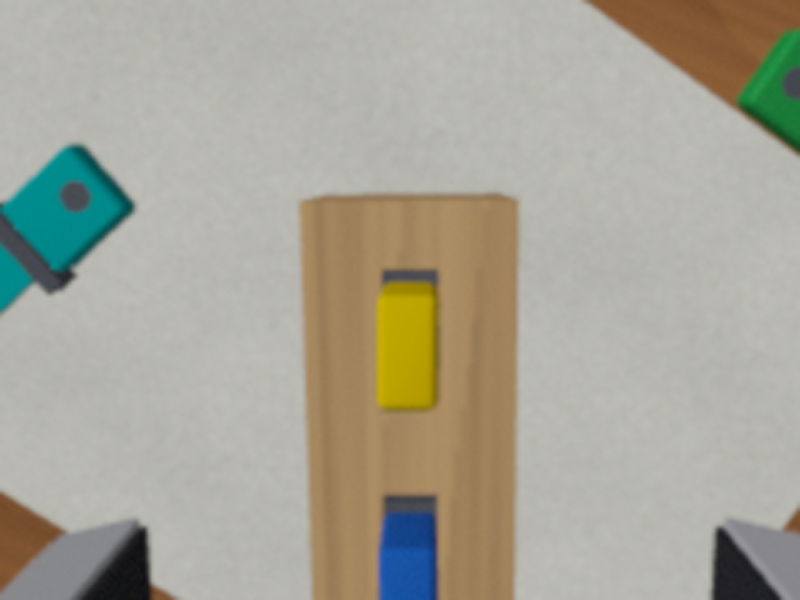

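The wrist crop shows the yellow grip square to the image at crop (407,348), native ≈(242.2,164.4), in the upper slot with the blue scraper below it. The stand is axis-aligned, so the yaw of 22.4° is right.

```bash
python3 - <<'E'
from h import *
d=np.load("w2.npz");cm=cam("wrist",dict(eef_pos=d["p"],tool_rot=d["q"]))
g=onz(cm,242.2,164.4,.148);print(g.round(4))
print("stand corners",[onz(cm,120+u/3.333,60+v/3.333,.1).round(4).tolist() for u,v in((302,203),(518,203))])
plan([g[0],g[1],.125],22.4)
E
```

```text
[0.5138 0.1744 0.148 ]
stand corners [[0.537, 0.221, 0.1], [0.5632, 0.1574, 0.1]]
t 2.5333 pos [0.5018 0.1615 0.3016] yaw 22.34
turn [ 0.06  0.03 -0.06] shift [ 0.535 -0.252  5.886]
```

>>> servo_tool(
  deltas=[
    [[0,0,0],[0.5,-0.25,0.8],60],
    [[0,0,0],[0.5,-0.25,2.0],60],
    [[0,0,0],[0.5,-0.25,3.2],60],
    [[0,0,0],[0.5,-0.25,4.3],60],
    [[0,0,0],[0.5,-0.25,5.0],60],
  ],
)

```text
time_s: 2.95
eef_pos: [0.5112, 0.1727, 0.1479]
tool_rot: [0.0, 0.981, 0.193, -0.003]
wrist_force: [-0.5, 0.5, -0.5]
opening: 0.064
finger_force: 0.0
```

```bash
python3 - <<'E'
from h import *
plan([.513,.174,.125],22.4)
E
```

```text
t 2.95 pos [0.5112 0.1727 0.1479] yaw 22.22
turn [-0.03  0.31 -0.18] shift [ 0.075 -0.017  0.762]
```

>>> servo_tool(
  deltas=[
    [[0,0,0],[0.04,0,0.5],60],
    [[0,0,0],[0.04,0,0.8],60],
    [[0,0,0],[0.04,0,0.8],40],
    [[0,0,0],[0.04,0,0.8],30],
    [[0,0,0],[0.04,0,0.8],25],
  ],
  newtons=30,
)

```text
time_s: 3.37
eef_pos: [0.5154, 0.1755, 0.1293]
tool_rot: [0.0, 0.981, 0.194, 0.001]
wrist_force: [-0.2, 0.1, 0.8]
opening: 0.0435
finger_force: 0.0
```

>>> servo_tool(
  deltas=[
    [[0,0,0],[0,0,0],10],
    [[0,0,0],[0,0,0],10],
    [[0,0,0],[0,0,0],10],
    [[0,0,0],[0,0,0],10],
    [[0,0,0],[0,0,0],10],
  ],
)

```text
time_s: 3.78
eef_pos: [0.5146, 0.1762, 0.1286]
tool_rot: [0.0, 0.981, 0.195, 0.001]
wrist_force: [0.8, -1.0, 1.9]
opening: 0.0177
finger_force: 30.0
```

```bash
python3 - <<'E'
from h import *
plan([.513,.174,.125],22.4);o=status.get_obs();print(o["opening"],o["finger_force"],o["wrist_force"])
E
```

```text
t 3.7833 pos [0.5146 0.1762 0.1286] yaw 22.44
turn [ 0.04 -0.08  0.04] shift [-0.078  0.046  0.119]
0.01770594277410771 29.995031654834747 [ 0.75811471 -1.04320372  1.87452813]
```

>>> servo_tool(
  deltas=[
    [[0,0,0],[0,0,-0.5],10],
    [[0,0,0],[0,0,-1.3],10],
    [[0,0,0],[0,0,-2.3],10],
    [[0,0,0],[0,0,-3.3],10],
    [[0,0,0],[0,0,-4.3],10],
  ],
)

```text
time_s: 4.2
eef_pos: [0.5132, 0.1762, 0.2573]
tool_rot: [-0.0, 0.981, 0.195, -0.001]
wrist_force: [1.2, -0.4, -1.8]
opening: 0.0182
finger_force: 30.0
```

>>> servo_tool(
  deltas=[
    [[0,0,0],[0,0,-0.8],10],
    [[0,0,0],[0,0,-1.4],10],
    [[0,0,0],[0,0,-1.4],10],
    [[0,0,0],[0,0,-1.4],10],
  ],
)

```text
time_s: 4.53
eef_pos: [0.5143, 0.1763, 0.2992]
tool_rot: [-0.0, 0.981, 0.195, 0.001]
wrist_force: [0.3, -0.5, -1.2]
opening: 0.0179
finger_force: 30.0
```

```bash
python3 - <<'E'
from h import *
plan([.5615,-.2296,.30],-16.5);o=status.get_obs();print(o["opening"],o["finger_force"],o["wrist_force"])
E
```

```text
t 4.5333 pos [0.5143 0.1763 0.2992] yaw 22.43
turn [-2.000e-02 -9.000e-02  3.893e+01] shift [-3.709 13.107 -0.03 ]
0.017923142618853298 29.993259608745575 [ 0.25301621 -0.46096738 -1.16866567]
```

>>> servo_tool(
  deltas=[
    [[0,0,3],[-0.2,0.8,0],10],
    [[0,0,7],[-0.5,1.9,0],10],
    [[0,0,11],[-0.85,3.0,0],10],
    [[0,0,15],[-1.15,4.1,0],10],
    [[0,0,19],[-1.5,5.2,0],10],
  ],
)

```text
time_s: 4.95
eef_pos: [0.5305, 0.0137, 0.2955]
tool_rot: [-0.001, 1.0, 0.028, -0.003]
wrist_force: [0.2, -0.1, -1.5]
opening: 0.0179
finger_force: 30.0
```

```bash
python3 - <<'E'
from h import *
plan([.5615,-.2296,.30],-16.5)
E
```

```text
t 4.95 pos [0.5305 0.0137 0.2955] yaw 3.27
turn [-0.02  0.3  19.77] shift [ 0.57   8.156 -0.161]
```

>>> servo_tool(
  deltas=[
    [[0,0,4],[0.1,1.1,0],10],
    [[0,0,8],[0.2,2.2,0],10],
    [[0,0,12],[0.25,3.3,0],10],
    [[0,0,16],[0.35,4.4,0],10],
    [[0,0,19.5],[0.4,5.5,0],10],
  ],
)

```text
time_s: 5.37
eef_pos: [0.5525, -0.1503, 0.2954]
tool_rot: [-0.001, 0.99, -0.142, -0.003]
wrist_force: [0.3, 0.6, -0.7]
opening: 0.0178
finger_force: 30.0
```

```bash
python3 - <<'E'
from h import *
plan([.5615,-.2296,.30],-16.5)
E
```

```text
t 5.3667 pos [ 0.5525 -0.1503  0.2954] yaw -16.27
turn [-0.05  0.3   0.23] shift [ 1.029  2.455 -0.161]
```

>>> servo_tool(
  deltas=[
    [[0,0,0],[0.4,0.9,0],10],
    [[0,0,0],[0.8,1.8,0],10],
    [[0,0,0],[0.9,2.2,0],10],
    [[0,0,0],[0.9,2.2,0],10],
    [[0,0,0],[0.9,2.2,0],10],
  ],
)

```text
time_s: 5.78
eef_pos: [0.5605, -0.2194, 0.2965]
tool_rot: [-0.001, 0.99, -0.14, -0.002]
wrist_force: [0.8, -1.1, -1.4]
opening: 0.0181
finger_force: 30.0
```

```bash
python3 - <<'E'
from h import *
plan([.5615,-.2296,.30],-16.5)
o=status.get_obs();im=capture("wrist");np.savez("w3.npz",im=im,p=o["eef_pos"],q=o["tool_rot"])
c=cv2.resize(im[90:290,120:380,::-1],(780,600),interpolation=cv2.INTER_CUBIC)
cv2.imwrite("pics/h.png",c)
cm=cam("wrist",o)
f=lambda p:((p-[120,90])*3).round()
print(f(proj(cm,[.5615,-.2296,.125])), f(proj(cm,np.array(o["eef_pos"])-[0,0,.1186])))
E
```

```text
t 5.7833 pos [ 0.5605 -0.2194  0.2965] yaw -16.13
turn [-0.12  0.24  0.37] shift [ 0.127  0.319 -0.116]
[418. 249.] [389. 295.]
```

View pics/h.png

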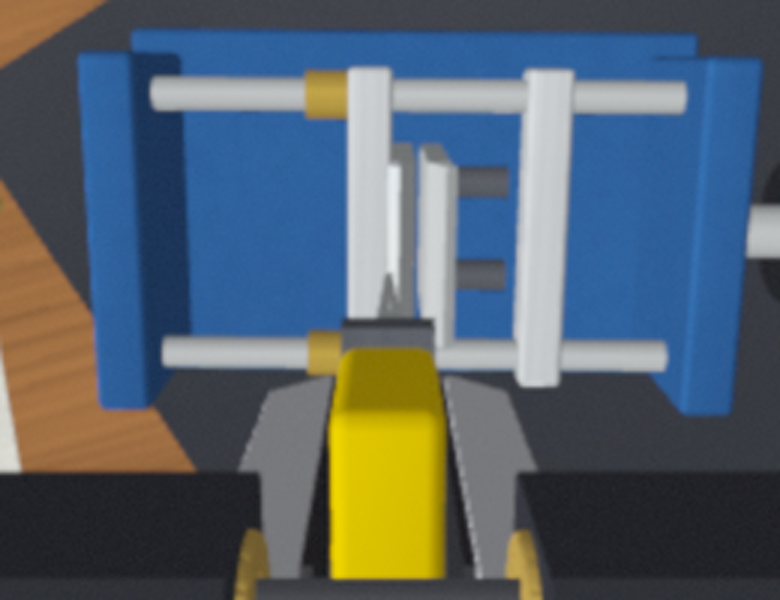

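The wrist crop shows the blade tip at crop u≈389, left of the gap at u≈416. That matches the predicted (389 vs 418), so a +y tool shift of about 0.3 unit centres it.

>>> servo_tool(
  deltas=[
    [[0.0,0,0.3],[0.1,0.3,0.3],10],
    [[0,0,0.3],[0.1,0.3,0.6],10],
    [[0,0,0.3],[0.1,0.3,0.9],10],
    [[0,0,0.3],[0.1,0.3,0.9],10],
    [[0,0,0.3],[0.1,0.3,0.9],10],
  ],
)

```text
time_s: 6.25
eef_pos: [0.5612, -0.2285, 0.2702]
tool_rot: [-0.001, 0.99, -0.142, -0.001]
wrist_force: [-0.3, -1.0, -1.9]
opening: 0.0181
finger_force: 30.0
```

```bash
python3 - <<'E'
from h import *
plan([.5615,-.2296,.245],-16.5)
o=status.get_obs();im=capture("wrist");g=cv2.cvtColor(im,cv2.COLOR_RGB2GRAY)
cm=cam("wrist",o)
print("gap px",proj(cm,[.5615,-.2296,.125]),"tip px",proj(cm,np.array(o["eef_pos"])-[0,0,.1186]),"w",o["wrist_force"])
c=cv2.resize(im[110:230,190:330,::-1],(700,600),interpolation=cv2.INTER_CUBIC)
cv2.imwrite("pics/i.png",c)
E
```

```text
t 6.25 pos [ 0.5612 -0.2285  0.2702] yaw -16.33
turn [-0.05  0.16  0.17] shift [0.023 0.031 0.84 ]
gap px [250.45641179 181.60832164] tip px [249.45104477 188.67291801] w [-0.29027679 -1.003517   -1.93659101]
```

View pics/i.png

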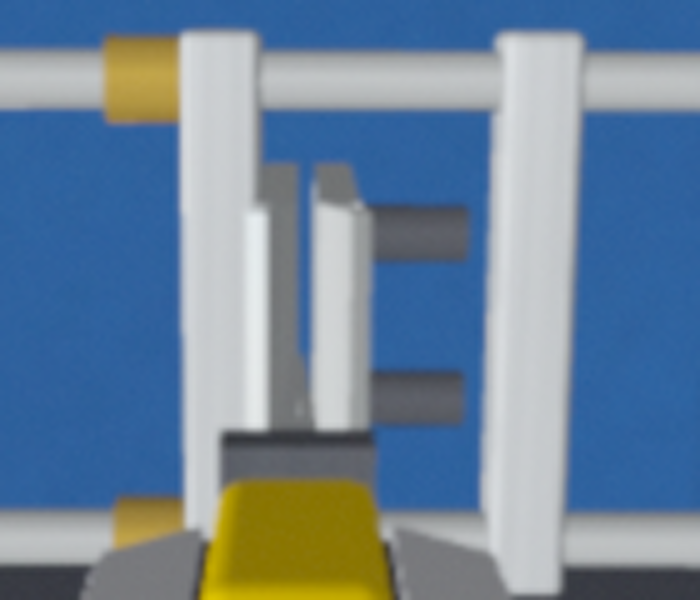

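>>> servo_tool(
  deltas=[
    [[0,0,0],[0,0.03,0.2],10],
    [[0,0,0],[0,0.03,0.4],10],
    [[0,0,0],[0,0.03,0.6],10],
    [[0,0,0],[0,0.03,0.8],10],
    [[0,0,0],[0,0.03,1.0],10],
  ],
  newtons=40,
)

```text
time_s: 6.72
eef_pos: [0.5614, -0.2304, 0.2409]
tool_rot: [-0.0, 0.99, -0.142, -0.0]
wrist_force: [-1.4, 1.0, -1.8]
opening: 0.0177
finger_force: 40.0
```

>>> servo_tool(
  deltas=[
    [[0,0,0],[0,0,0.1],10],
    [[0,0,0],[0,0,0.2],10],
    [[0,0,0],[0,0,0.3],10],
    [[0,0,0],[0,0,0.4],10],
  ],
)

```text
time_s: 7.05
eef_pos: [0.5617, -0.2306, 0.2297]
tool_rot: [0.0, 0.99, -0.142, 0.0]
wrist_force: [0.1, 0.7, -1.0]
opening: 0.0178
finger_force: 40.0
```

>>> servo_tool(
  deltas=[
    [[0,0,0],[0,0,0.06],10],
    [[0,0,0],[0,0,0.12],10],
    [[0,0,0],[0,0,0.18],10],
  ],
)

```text
time_s: 7.3
eef_pos: [0.5617, -0.2305, 0.2244]
tool_rot: [0.0, 0.99, -0.142, 0.0]
wrist_force: [0.4, -0.1, -1.6]
opening: 0.0178
finger_force: 40.0
```

>>> servo_tool(
  deltas=[
    [[0,0,0],[0,0,0.07],10],
    [[0,0,0],[0,0,0.14],10],
    [[0,0,0],[0,0,0.2],10],
  ],
)

```text
time_s: 7.55
eef_pos: [0.5617, -0.2305, 0.2184]
tool_rot: [0.0, 0.99, -0.142, 0.0]
wrist_force: [-1.0, -0.5, 0.5]
opening: 0.0178
finger_force: 40.0
```

>>> servo_tool(
  deltas=[
    [[0,0,0],[0,0,0.07],10],
    [[0,0,0],[0,0,0.14],10],
    [[0,0,0],[0,0,0.2],10],
  ],
)

```text
time_s: 7.8
eef_pos: [0.5619, -0.2307, 0.2127]
tool_rot: [0.0, 0.99, -0.142, 0.001]
wrist_force: [-0.9, -0.4, 1.3]
opening: 0.0177
finger_force: 40.0
```

>>> servo_tool(
  deltas=[
    [[0,0,0],[0,0,0.05],10],
    [[0,0,0],[0,0,0.1],10],
    [[0,0,0],[0,0,0.15],10],
  ],
)

```text
time_s: 8.05
eef_pos: [0.562, -0.2307, 0.2085]
tool_rot: [0.0, 0.99, -0.142, 0.001]
wrist_force: [0.6, -0.2, 3.1]
opening: 0.0176
finger_force: 40.0
```

```bash
python3 - <<'E'
from h import *
o=status.get_obs();print(o["eef_pos"],o["wrist_force"],o["ft_torque"])
im=capture("wrist");o=status.get_obs();print(o["eef_pos"],o["wrist_force"])
np.save("w5.npy",im)
g=cv2.cvtColor(im,cv2.COLOR_RGB2GRAY);print(o["eef_pos"][2])
cv2.imwrite("pics/j.png",cv2.resize(im[70:220,170:350,::-1],(720,600),interpolation=cv2.INTER_CUBIC))
E
```

```text
[ 0.56197346 -0.23072265  0.20848804] [ 0.63660343 -0.18488462  3.08603549] [ 0.07539748  0.03718293 -0.05207139]
[ 0.5619506  -0.2306868   0.20817776] [ 0.38734126 -1.77411998  2.8903535 ]
0.20817776199683627
```

>>> servo_tool(
  deltas=[
    [[0,0,0],[0,0,0.05],10],
    [[0,0,0],[0,0,0.1],10],
    [[0,0,0],[0,0,0.14],10],
  ],
)

```text
time_s: 8.35
eef_pos: [0.562, -0.2307, 0.2042]
tool_rot: [0.0, 0.99, -0.142, 0.001]
wrist_force: [-0.7, -0.9, 5.2]
opening: 0.0176
finger_force: 40.0
```

>>> servo_tool(
  deltas=[
    [[0,0,0],[0,0,0],10],
    [[0,0,0],[0,0,0],10],
    [[0,0,0],[0,0,0],10],
    [[0,0,0],[0,0,0],10],
  ],
)

```text
time_s: 8.68
eef_pos: [0.5619, -0.2306, 0.2039]
tool_rot: [0.0, 0.99, -0.142, 0.001]
wrist_force: [0.1, -0.6, 4.6]
opening: 0.0179
finger_force: 40.0
```

```bash
python3 - <<'E'
from h import *
plan([.5615,-.2296,.205],-16.5)
im=capture("wrist");o=status.get_obs();print(o["wrist_force"],np.abs(o["joint_vel"]).max())
cv2.imwrite("pics/k.png",cv2.resize(im[70:220,170:350,::-1],(720,600),interpolation=cv2.INTER_CUBIC))
E
```

```text
t 8.6833 pos [ 0.5619 -0.2306  0.2039] yaw -16.38
turn [ 0.01 -0.06  0.12] shift [-0.024 -0.028 -0.035]
[1.22734949 0.80786377 3.72590962] 0.002827080976358531
```

View pics/k.png

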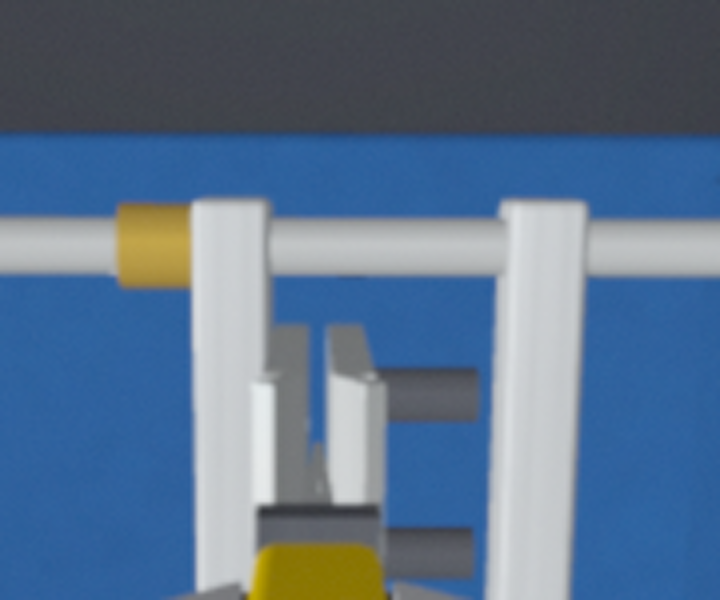

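The view shows the blade at crop (318,480), between the two plates and near their middle. Drag is about 6 N, mid-range for snug, and the arm is at rest, so I'm handing it in.

```bash
python3 - <<'E'
from rig import workorder
print(workorder.close_job())
E
```

```text
the job is handed in; nothing more can be done
None
```

I handed the job in with the gauge held still and upright between the two plates, its tip about 40 mm down; the drag was about 6 N, mid-range for snug, so I estimate plate B is pushed back about 1.4 mm, though the hand-in gave no verdict.

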